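Shift the valve bank's float section into float and start the test run

ROBOT

A 6-joint arm with a two-finger parallel gripper is mounted at the origin on the work surface. World frame = base frame: x ahead of the robot, y to its left, z up, the work surface at z = 0. Lengths are in mm, angles in rad, forces in N, time in s.
With the tool pointing down it reaches from about 200 to 875 mm from the base axis. Payload 3.4 kg.
Tool frame: the origin (TCP) lies midway between the tips of the shut fingers; the grasp point (between the pads) lies 19 mm behind it; z points along the fingers, x is the direction in which the jaws open and shut, and the axes are right-handed (so a half turn about z gives the same grasp; the last joint's range is limited). The gripper opens to 94 mm and grips with 3 to 60 N. Pads are 16 mm wide; open, the fingers measure 119 mm over their backs; the gripper's body (75 mm by 177 mm) begins 78 mm behind the grasp point.
Start: joints at [-1.255, 0.276, 1.505, -0, 1.361, -0.121], TCP at [243.253, -521.05, 205.493] pointing down, gripper open.
Joint ranges: [-2.89, 2.89], [-0.75, 2.08], [0.22, 2.7], [-1.18, 4.32], [0.11, 2.71], [-2.7, 2.7]. Speed limits (rad/s): [2.57, 2.57, 3.14, 3.14, 3.14, 3.14].

INTERFACE

Orientations are given as [roll, pitch, yaw] about the fixed x, y, z axes, in that order (R = Rz(yaw) Ry(pitch) Rx(roll)).
In Python, from workcell import sense, eyes, env gives the robot as it stands.
- The arm moves only by the tool apply_moves, never from a script. Its argument "series" is a list of rows, each a list of 3 entries, a list of its own where there are three numbers: the shift along the tool's x, y, z in m, then the turn about the tool's z in degrees, then the opening, from 0 (shut) to 1 (fully open). In form: [[[dx, dy, dz], spin, jaw], ...]. A call has 1 to 12 rows; each row shifts and turns the commanded pose from where the row before left it, along the tool's axes as they then stand; what a row does not reach is not made up. A row lasts 1/12 s, in which the tool goes at most 41.7 mm and 7.16 degrees, less where a joint would pass 70% of its speed; a pose out of reach is approached as far as the arm can. A call is refused whole if a number of a shift passes 0.0417 or a number of a turn 7.16, either way. A call with a gripper value outside its range is refused whole. The fingers move at their own pace and stop on an object; "squeeze" is the grip in N (left out, the last holds). Time passes only in rows, so rows that do not move let the fingers close. It gives the time, the measured TCP pose, the force and the opening at its end, in the units of the state.
- sense(): the state, without advancing time (a new reading comes with each control period).
- eyes.capture(name): name is "scene" or "top"; returns the picture (480x640x3 uint8, red, green, blue); there is no depth.
- eyes.camera_model(name): a dict with "mtx" (3x3 intrinsics, pixels), "R" (3x3) and "t" (3): a world point X has camera coordinates R X + t. Camera axes: x right, y down, z forward; pixel columns grow to the right and rows downward; lengths in mm; the calibration is good to about 2 mm. A picture is of the moment at which its call begins. camera_model takes no time and is no camera call.
- env.close_job(): hands the job in, once; it reports no verdict.
The state is a dict: "time": time; "joint_positions": joint angles; "qvel": joint speeds; "effort": joint torques, N m; "eef_pos": TCP position; "tool_rot": TCP orientation; "contact_force": force on the tool from outside, world axes, zero at the start; "wrist_torque": the same for the moment, N m; "opening": finger opening in mm.
Only numpy, scipy, OpenCV 4.12 (cv2) and the standard library are available. Lean on these libraries where they do the work, as an engineer would, in place of code of your own. Each camera call takes 0.05 s, during which the arm holds its last target. There are 200 camera calls.

TASK

The valve bank on the test bench is to be run in float: with the fingertips and without taking hold of it, push the knob of the float section's lever (the section with the long cap on its far end) away from you, past the first detent and on into the second one at its stop, where it stays by itself. Then press the small start button on the button box fully in with a fingertip and let it come out again. Leave the other two levers in neutral, do not press the mushroom emergency stop, and leave the loose parts lying where they are.

Things in the scene. Friction and masses are not known exactly. Their poses are not given: they have to be found in the camera images.
- valve: hydraulic valve bank on a steel subplate (170 x 310 x 18 mm), fixed: three castings (sections) 54 mm apart along its y, between two end covers. Origin: centre of the underside. Its x axis points from the levers' end (nearer the robot) to the capped far end; levers are pushed along this x. Castings reach 106 mm, port plugs 120 mm, the relief cartridge on one end cover 153 mm above the deck
- sec_float: the float section: the one casting of the three with the long cap (90 mm and an end nut; 37 mm thick) at its far end, reaching 170 mm from its centre along +x, 62 mm above the deck; the two others have short (34 mm) caps. Origin: under its centre, at z = 0; axes parallel to the valve's. It may be in any of the three places
- float_lever (a joint): angle of the float section's lever, rad: 0 neutral (leaning 0.20 rad back towards the robot), growing as the knob is pushed along the valve's +x. Spring notches draw it in at -0.27 raise, 0 neutral, 0.26 lower (first detent), 0.56 float (second detent); stop at 0.58. Leaving neutral takes about 9 N at the knob, leaving the first detent for float about 13 N; past 0.43 it snaps into float and stays
- float_knob (a point): centre of the ball knob on the float section's lever: 30 mm diameter, black, on a 10 mm steel rod; 130 mm from the pivot, about 225 mm above the deck in neutral, 220 mm in float
- float_stem (a point): point on the axis of that lever's rod, 45 mm below the knob's centre
- float_pivot (a point): pivot of that lever, 88 mm from the section's centre towards the operator and 98 mm above the deck; the lever turns about the valve's y axis
- plain_a_lever (a joint): angle of the lever of one short-capped section, rad; same form and size of lever, 0 in neutral, notches at -0.27, 0 and 0.27; to stay in neutral
- plain_a_knob (a point): centre of that lever's 30 mm ball knob
- plain_b_lever (a joint): the same for the other short-capped section
- plain_b_knob (a point): centre of that lever's 30 mm ball knob
- station: the push-button box, fixed on the deck on the left or right of the valve: 150 mm along its x, 80 mm along its y, its lid 62 mm above the deck; origin under its centre. On the lid, the small start button 36 mm towards its -x, the emergency stop 36 mm towards its +x
- start_button (a joint): travel of the start button, m: 0 out, 0.006 fully in; spring return, fully in at about 5 N, pressed straight down
- start_button_top (a point): centre of the start button's flat top: round, black, 28 mm diameter, in a round steel housing; it rises 22 mm above the lid
- estop (a joint): travel of the emergency stop, m: 0 out, 0.006 in; must stay out
- estop_top (a point): top of the emergency stop's 40 mm mushroom head, 34 mm above the lid, 72 mm from the start button
- sensor_block: fixed black block (120 x 85 mm) with two pressure sensors, 147 mm tall, on the other side of the valve from the button box; origin under its centre
- coupler: loose brass hose coupler standing on end, 30 mm thick, 55 mm tall; origin under its centre
- bolt: loose dark hexagon bolt standing on its head, head 28 mm over corners, 67 mm tall; origin under its centre
- wrench: loose flat open-ended wrench, 190 mm long along its own x, lying on the deck in front of the levers; origin under its middle
- spare_sensor: loose pressure sensor standing upright near the button box: steel body 27 mm thick with a black plug on top, 78 mm tall; origin under its centre
- socket: loose steel socket (short tube) standing near the button box, 29 mm thick, 40 mm tall; origin under its centre
- cartridge: loose steel valve cartridge standing on end, 32 mm thick, 62 mm tall; origin under its centre
- nut_tray: loose black open tray of nuts, 90 x 70 x 28 mm; origin under its centre
Mind the look-alikes: they are no part of the job. What is shaped like the station but green is not meant.

How it is judged:
By the outcome, as a careful person would: the job done as asked, in the order asked, and still so for the second after the job is handed in, with the robot touching nothing.
It also fails if it takes over 42 s, if anything falls off the work surface, if the arm or the gripper's body presses on something with over 40 N, if the wrist force passes 120 N, or if a joint passes its speed limit or range.

## Working session

There is one attempt and no reset: what is moved stays moved. The work goes in short steps, Python scripts to look and compute and a tool call to move; the robot and the scene stay as the last step left them, time stands still between calls to the robot, and variables do not carry over. Pictures are saved under pics/ and viewed, about 8 in all and at most 12, crops included, and the job is handed in when it is done.

Besides the shell and the picture viewer there is one more tool, called after ">>>" as name(argument=value, ...), one argument or row to a line, values as JSON. apply_moves: Moves the arm, as the interface text tells. Its arguments: {"type":"object","properties":{"series":{"type":"array","items":{"type":"array"}},"squeeze":{"type":"number"}},"required":["series"]}

```bash
mkdir -p pics; ls; python3 - <<'E'
from workcell import sense, eyes, env
import cv2
for n in("scene","top"):
    cv2.imwrite(f"pics/{n}0.png",eyes.capture(n)[:,:,::-1]); m=eyes.camera_model(n); print(n,m["mtx"],m["R"],m["t"])
print(sense())
E
```

```text
pics
scene [[457.2748385    0.         322.50338677]
 [  0.         457.2748385  237.77642175]
 [  0.           0.           1.        ]] [[ 0.56957341  0.8217464   0.01786014]
 [ 0.54216426 -0.35927869 -0.75958985]
 [-0.61777346  0.44232531 -0.65015711]] [-334.51603296 -143.66462103 1446.15538298]
top [[442.39163039   0.         322.42663076]
 [  0.         442.39163039 240.6213916 ]
 [  0.           0.           1.        ]] [[ 2.57664714e-02 -9.99666469e-01  1.74322655e-03]
 [-9.96252226e-01 -2.58224225e-02 -8.25512252e-02]
 [ 8.25687062e-02  3.90360449e-04 -9.96585298e-01]] [  20.71193534  519.11128024 1148.98455831]
{'time': 0.1, 'joint_positions': array([-1.25496851e+00,  2.76482330e-01,  1.50600649e+00,  6.87817057e-06,
        1.36067912e+00, -1.21008477e-01]), 'qvel': array([ 6.00357747e-04, -9.75720551e-04, -4.83039552e-03,  2.81462690e-04,
        4.22362639e-04,  2.80494846e-05]), 'effort': array([ 1.28238360e-03, -4.05454302e+01, -2.37780422e+01,  7.02841580e-02,
        2.99259508e-02, -4.88621777e-05]), 'eef_pos': array([ 243.10246153, -520.52186211,  204.71943598]), 'tool_rot': array([-3.14139582e+00,  1.56295189e-03, -1.13396132e+00]), 'contact_force': array([ 0.08405159, -0.47557952, -0.82833859]), 'wrist_torque': array([-0.03044105, -0.00332581, -0.02668569]), 'opening': 94.0823599223232}
```

View pics/scene0.png

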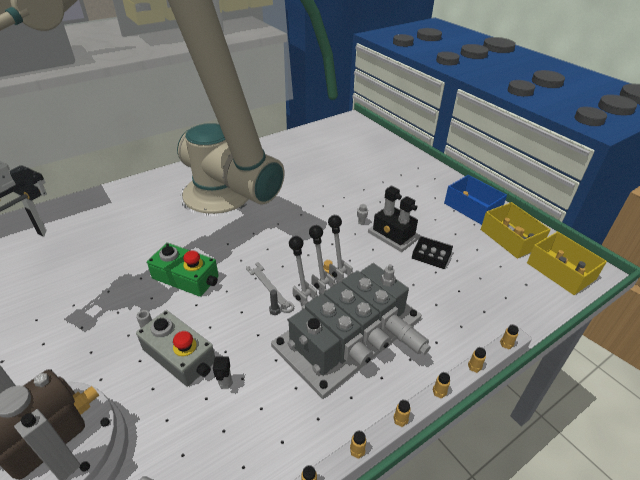

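View pics/top0.png

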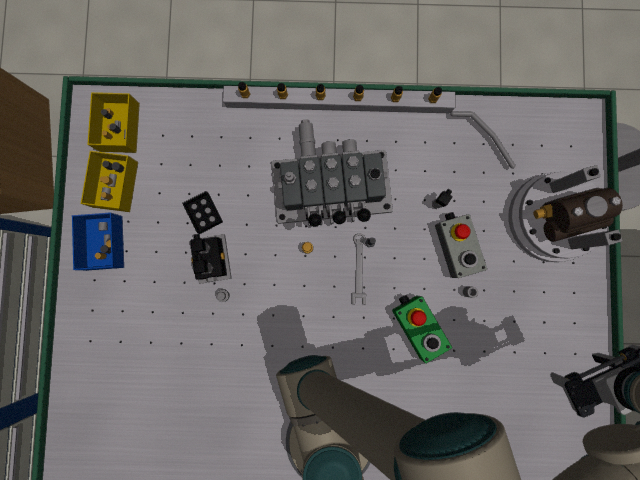

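Scene view: the valve bank has three black knobs at (335,222), (316,232) and (296,244). The long cap is at (410,335), on the rightmost section. In the top view the long cap is at (307,135), the knobs are at (314,219), (339,217) and (363,215), and the grey station's start button is at (469,260) with its e-stop at (462,231).

Lever candidates in the top view are (314,219), (339,217) and (363,215). (314,219) is the one in line with the long cap. Box candidates are grey (460,245) and green (424,328), and grey is the one meant. Next I'll measure these points and confirm them in a crop.

```bash
cat > h.py <<'E'
import numpy as np,cv2
from workcell import sense,eyes,env
def cam(n): m=eyes.camera_model(n); return m["mtx"],m["R"],np.array(m["t"])
def ray(n,p):
    K,R,t=cam(n); return -R.T@t, R.T@np.linalg.solve(K,[p[0],p[1],1.])
def plane(n,p,z):
    c,d=ray(n,p); return c+d*(z-c[2])/d[2]
def tri(a,b):
    Ps=[np.column_stack([R,t]) for _,R,t in (cam("top"),cam("scene"))]
    P=[cam(n)[0]@q for n,q in zip(("top","scene"),Ps)]
    X=cv2.triangulatePoints(P[0],P[1],np.float64(a),np.float64(b)).ravel(); return X[:3]/X[3]
def proj(n,X):
    K,R,t=cam(n); q=K@(R@X+t); return q[:2]/q[2]
def dark(img,p,r=11,th=45):
    x,y=p; w=img[y-r:y+r+1,x-r:x+r+1].max(2)<th
    n,l,s,c=cv2.connectedComponentsWithStats(w.astype(np.uint8))
    i=1+np.argmax(s[1:,4]); return c[i]+[x-r,y-r], s[i]
E
python3 - <<'E'
from h import *
T=cv2.imread("pics/top0.png");S=cv2.imread("pics/scene0.png")
for a,b,z in [((314,219),(335,222),225),((339,217),(316,232),225),((363,215),(296,244),225),((469,260),(161,325),84)]:
    ca,sa=dark(T,a);cb,sb=dark(S,b)
    print(ca.round(1),sa,cb.round(1),sb,"tri",tri(ca,cb).round(1),"pl",plane("top",ca,z).round(1),plane("scene",cb,z).round(1))
# long cap end, plugs
print("cap end",plane("top",(307,122),62).round(1))
a=cv2.resize(T[110:280,265:490],None,fx=3.5,fy=3.5,interpolation=cv2.INTER_CUBIC)
cv2.imwrite("pics/crop1.png",a[:600,:800])
b=cv2.resize(S[200:400,130:440],None,fx=2.5,fy=2.5,interpolation=cv2.INTER_CUBIC); cv2.imwrite("pics/crop2.png",b[:600,:800])
E
```

```text
[314.5 218.8] [  3   3  18  16 179] [334.7 223.5] [  4   5  14  18 150] tri [549.9  52.9 219. ] pl [549.   52.6 225. ] [555.9  48.6 225. ]
[339.  216.4] [  4   3  15  15 156] [315.9 233.7] [  4   5  14  18 165] tri [556.7  -0.9 219.8] pl [555.7  -1.  225. ] [561.9  -4.  225. ]
[363.2 214.4] [  5   2  14  16 144] [296.1 244.9] [  4   4  14  19 175] tri [562.8 -54.  219. ] pl [561.6 -54.  225. ] [568.9 -57.1 225. ]
[469.6 258.8] [ 6  5 12 11 99] [160.4 324.1] [  4   5  14  11 124] tri [ 477.8 -337.3   74.7] pl [ 477.2 -334.5   84. ] [ 486.4 -338.    84. ]
cap end [824.7  82.4  62. ]
```

View pics/crop1.png

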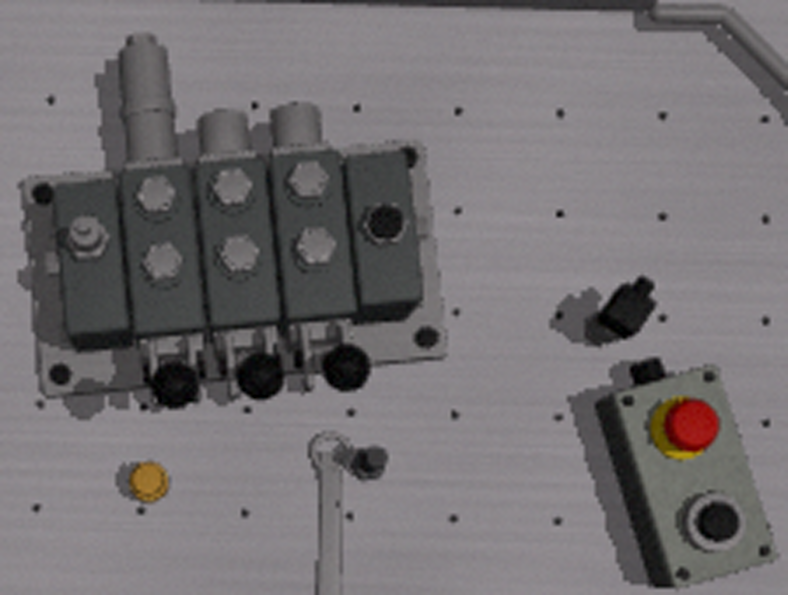

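View pics/crop2.png

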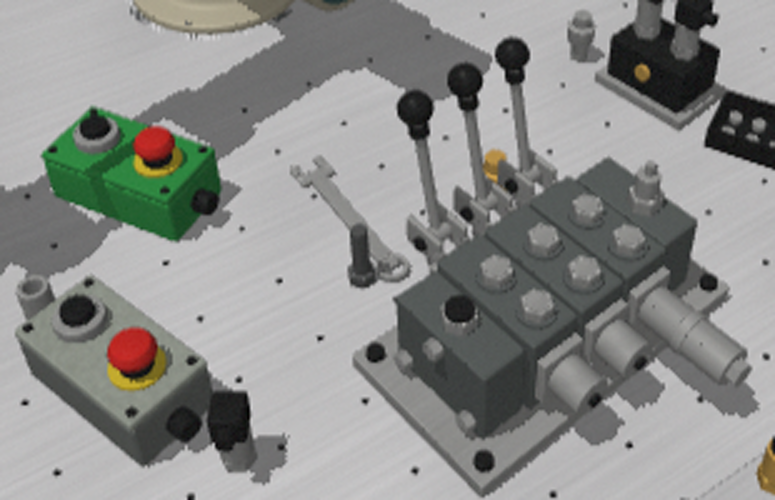

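The crops confirm both targets. The float lever is the left knob in line with the long cap, at about (549, 53, 224) mm. The grey box's start button is the black disc in the steel ring, at about (478, -335, 84). The knobs are 54 mm apart and the valve yaw is about 0.12 rad, both as expected. I'll turn the jaw axis along the valve's y, shut the fingers and go behind the knob.

>>> apply_moves(
  series=[
    [[0, 0, -0.003], 6.07, 0],
    [[0, 0, -0.003], 6.07, 0],
    [[0, 0, -0.003], 6.07, 0],
    [[-0.033, -0.02, 0], 0, 0],
    [[-0.033, -0.02, 0], 0, 0],
    [[-0.033, -0.02, 0], 0, 0],
    [[-0.033, -0.02, 0], 0, 0],
    [[-0.033, -0.02, 0], 0, 0],
    [[-0.033, -0.02, 0], 0, 0],
    [[-0.033, -0.02, 0], 0, 0],
    [[-0.033, -0.02, 0], 0, 0],
    [[-0.033, -0.02, 0], 0, 0],
  ],
  squeeze=20,
)

```text
time: 1.1
eef_pos: [386.8, -202.8, 214.3]
tool_rot: [3.141, 0.0, -1.452]
contact_force: [-0.0, -0.7, 0.9]
opening: 17.7
```

>>> apply_moves(
  series=[
    [[-0.033, -0.02, 0], 0, 0],
    [[-0.033, -0.02, 0], 0, 0],
    [[-0.033, -0.02, 0], 0, 0],
    [[-0.033, -0.02, 0], 0, 0],
    [[-0.033, -0.02, 0], 0, 0],
    [[-0.033, -0.018, 0], 0, 0],
    [[-0.033, -0.015, 0], 0, 0],
    [[0, 0, 0], 0, 0],
    [[0, 0, 0], 0, 0],
  ],
)

```text
time: 1.85
eef_pos: [491.2, 41.9, 213.9]
tool_rot: [3.14, -0.0, -1.448]
contact_force: [-0.1, -0.1, 0.6]
opening: 0.4
```

```bash
python3 - <<'E'
from h import *
T=eyes.capture("top");S=eyes.capture("scene");s=sense();print(s["eef_pos"],s["tool_rot"],s["contact_force"],s["opening"])
p=s["eef_pos"];print(proj("scene",p),proj("top",p))
a=np.hstack([cv2.resize(S[150:300,240:390],None,fx=2.6,fy=2.6),cv2.resize(T[130:280,260:410],None,fx=2.6,fy=2.6)])[:,:,::-1]
cv2.imwrite("pics/c3.png",a)
E
```

```text
[490.78109901  39.80085347 214.07224804] [ 3.14023490e+00 -7.61042999e-04 -1.45156014e+00] [0.28888756 0.39673697 0.19369323] 0.5797470806561504
[314.24306512 213.38246723] [319.68178989 245.81935666]
```

View pics/c3.png

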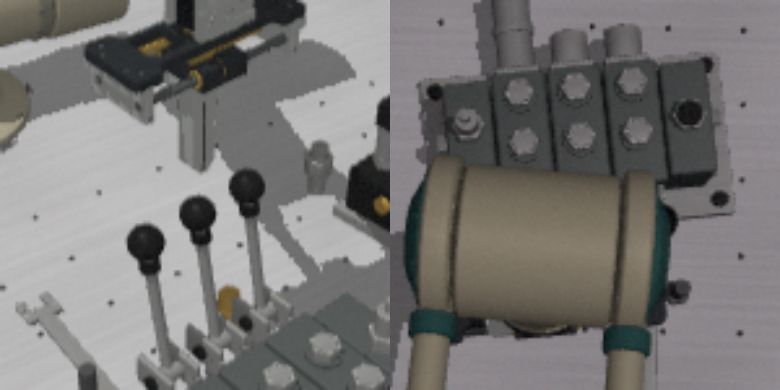

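Scene crop: the shut fingertips are at crop (193,164), matching the projection, behind and just left of the float knob at crop (247,187). I'll shift -6 mm in tool x, push about 85 mm, then finish slowly.

>>> apply_moves(
  series=[
    [[-0.006, -0.01, 0], 0, 0],
    [[0, -0.01, 0], 0, 0],
    [[0, -0.01, 0], 0, 0],
    [[0, -0.01, 0], 0, 0],
    [[0, -0.008, 0], 0, 0],
    [[0, -0.008, 0], 0, 0],
    [[0, -0.008, 0], 0, 0],
    [[0, -0.008, 0], 0, 0],
    [[0, -0.008, 0], 0, 0],
  ],
)

```text
time: 2.7
eef_pos: [566.4, 54.9, 214.2]
tool_rot: [3.131, -0.001, -1.452]
contact_force: [-9.3, -1.8, 5.2]
opening: 0.7
```

>>> apply_moves(
  series=[
    [[0, -0.007, 0], 0, 0],
    [[0, -0.007, 0], 0, 0],
    [[0, -0.006, 0], 0, 0],
    [[0, -0.006, 0], 0, 0],
    [[0, 0, 0], 0, 0],
    [[0, 0, 0], 0, 0],
  ],
)

```text
time: 3.2
eef_pos: [596.1, 58.7, 214.1]
tool_rot: [3.141, -0.0, -1.452]
contact_force: [-1.7, -1.1, -0.1]
opening: 0.6
```

```bash
python3 - <<'E'
from h import *
S=eyes.capture("scene");s=sense();print(s["eef_pos"],s["contact_force"],s["opening"])
cv2.imwrite("pics/c4.png",cv2.resize(S[150:300,240:440],None,fx=3,fy=3)[:,:,::-1])
E
```

```text
[596.01292434  58.73666041 214.13764779] [-1.69919377 -0.36547363 -1.47150287] 0.8042825518170672
```

View pics/c4.png

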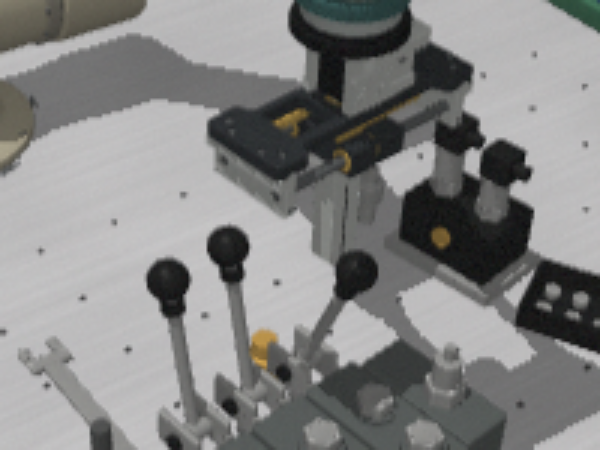

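Scene crop: the float knob is at crop (356,272), full image (358.7,240.7), clear of the fingers and leaning away. The other two levers are unchanged. I'll check that pixel against the float prediction while retreating.

>>> apply_moves(
  series=[
    [[0, 0.012, 0], 0, 0],
    [[0, 0.02, 0], 0, 0],
    [[0, 0.03, 0], 0, 0],
    [[0, 0.03, 0], 0, 0],
    [[0.01, 0.02, 0], 0, 0],
    [[0.03, 0, 0], 0, 0],
    [[0.036, 0, 0], 0, 0],
    [[0.036, 0, 0], 0, 0],
    [[0.036, 0, 0], 0, 0],
    [[0.036, 0, 0], 0, 0],
    [[0.036, 0, 0], 0, 0],
  ],
)

```text
time: 4.17
eef_pos: [511.6, -174.7, 215.2]
tool_rot: [-3.138, -0.001, -1.452]
contact_force: [-0.1, 0.2, -0.9]
opening: 0.5
```

```bash
python3 - <<'E'
from h import *
T=eyes.capture("top");S=eyes.capture("scene");s=sense();print(s["eef_pos"],s["tool_rot"],s["contact_force"])
k=np.array([549.5,52.7,225.4]);u=np.array([.993,.12,0])
for a in(0,.26,.43,.56,.58):
    X=k+u*130*(np.sin(a-.2)+np.sin(.2))+[0,0,130*(np.cos(a-.2)-np.cos(.2))]
    print(a,proj("top",X).round(1),proj("scene",X).round(1))
print(dark(S,(358,240),9),dark(T,(311,185),12),[dark(S,p)[0] for p in((316,232),(296,244))])
# start button: black disc in ring, e-stop red: refined from first top picture
T0=cv2.imread("pics/top0.png")
m=cv2.inRange(T0,(0,0,130),(70,70,255)).astype(np.uint8);n,l,st,c=cv2.connectedComponentsWithStats(m)
r=[c[i] for i in range(1,n) if st[i,4]>60 and c[i][1]<280];print("red",r,plane("top",r[0],94).round(1))
b=dark(T0,(469,260),8)[0];B=plane("top",b,84);print(b,B.round(1),"dist",np.linalg.norm(B[:2]-plane("top",r[0],92)[:2]))
cv2.imwrite("pics/c5.png",np.hstack([cv2.resize(S[210:400,120:400],None,fx=1.4,fy=2.0),cv2.resize(T[130:320,280:500],None,fx=1.8,fy=2.0)])[:,:,::-1])
E
```

```text
[ 512.43877891 -178.23419296  214.64727022] [-3.13878228 -0.0041792  -1.45697438] [0.58981898 0.64897123 0.37858123]
0 [314.5 218.6] [334.5 221.1]
0.26 [313.  203.3] [345.4 227.8]
0.43 [312.1 193.8] [352.6 234. ]
0.56 [311.5 187. ] [357.9 239.7]
0.58 [311.4 186. ] [358.7 240.6]
(array([357.74675325, 241.2012987 ]), array([  3,   3,  14,  16, 154], dtype=int32)) (array([311.24203822, 188.57961783]), array([  6,   9,  13,  16, 157], dtype=int32)) [array([315.86857143, 233.62285714]), array([296.00537634, 244.90322581])]
red [array([463.41525424, 230.65254237])] [ 546.3 -315.8   94. ]
[469.61616162 258.78787879] [ 477.2 -334.5   84. ] dist 71.63047705791872
```

The float lever is confirmed: measured scene (357.7,241.2) against (357.9,239.7) predicted at 0.56. The other levers haven't moved. The start button to e-stop distance measures 71.6 mm (72 expected). Next I go above the button.

>>> apply_moves(
  series=[
    [[0.03, 0.011, 0], 0, 0],
    [[0.03, 0.011, 0], 0, 0],
    [[0.03, 0.011, 0.01], 0, 0],
    [[0.03, 0.011, 0.03], 0, 0],
    [[0.03, 0.01, 0.03], 0, 0],
    [[0, 0, 0.03], 0, 0],
    [[0, 0, 0], 0, 0],
    [[0, 0, 0], 0, 0],
  ],
)

```text
time: 4.93
eef_pos: [475.1, -323.9, 116.4]
tool_rot: [3.14, 0.003, -1.452]
contact_force: [-0.2, 1.1, 0.2]
opening: 0.5
```

```bash
python3 - <<'E'
from h import *
S=eyes.capture("scene");s=sense();p=s["eef_pos"];print(p,s["tool_rot"],s["contact_force"],proj("scene",p))
cv2.imwrite("pics/c6.png",cv2.resize(S[260:390,110:270],None,fx=4,fy=4)[:,:,::-1])
E
```

```text
[ 476.39658916 -324.51959895  118.15108392] [-3.14051278e+00 -1.00404830e-04 -1.45119198e+00] [-0.39776332 -0.56428457 -0.51450456] [161.61565948 307.22362274]
```

View pics/c6.png

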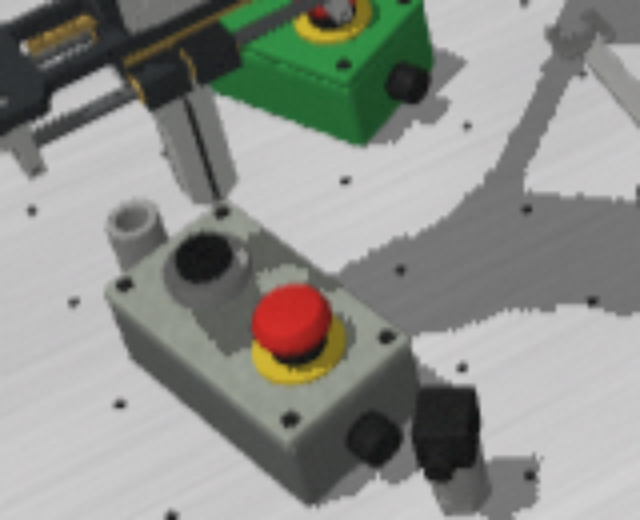

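Crop: fingers are above and behind the start button at crop (203,257), with the red e-stop well clear at (292,320). I'll shift 11 mm and go down to just above it.

>>> apply_moves(
  series=[
    [[0.011, -0.0015, 0.01], 0, 0],
    [[0, 0, 0.01], 0, 0],
    [[0, 0, 0.008], 0, 0],
    [[0, 0, 0], 0, 0],
    [[0, 0, 0], 0, 0],
  ],
)

```text
time: 5.4
eef_pos: [478.2, -335.4, 88.8]
tool_rot: [3.141, 0.001, -1.451]
contact_force: [-0.9, -0.2, 0.3]
opening: 0.7
```

```bash
python3 - <<'E'
from h import *
S=eyes.capture("scene");s=sense();p=s["eef_pos"];print(p,s["contact_force"],proj("scene",p))
cv2.imwrite("pics/c7.png",cv2.resize(S[280:370,120:220],None,fx=6,fy=6)[:,:,::-1])
E
```

```text
[ 478.48732804 -335.67698997   89.22773096] [-0.37753568  0.50587985  0.72943377] [159.6448354  319.43052116]
```

View pics/c7.png

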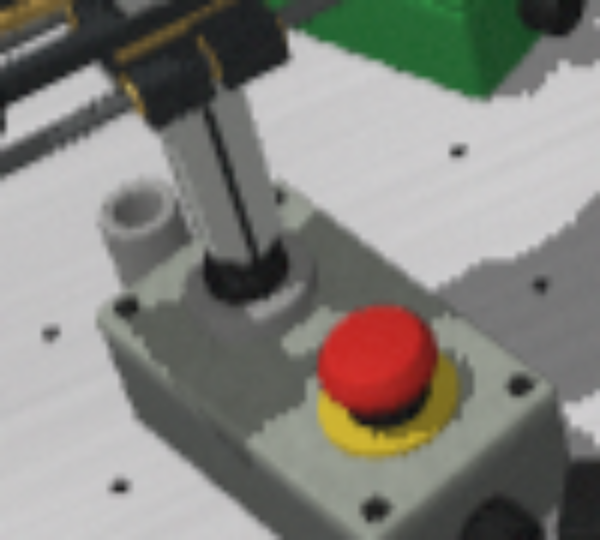

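Crop: fingertips end over the black button at crop (245,260), laterally centred and just above it, clear of the e-stop. I'll press slowly.

>>> apply_moves(
  series=[
    [[0, 0, 0.002], 0, 0],
    [[0, 0, 0.002], 0, 0],
    [[0, 0, 0.002], 0, 0],
    [[0, 0, 0.002], 0, 0],
    [[0, 0, 0.002], 0, 0],
    [[0, 0, 0], 0, 0],
    [[0, 0, 0], 0, 0],
  ],
)

```text
time: 6.03
eef_pos: [478.7, -336.2, 79.7]
tool_rot: [-3.141, -0.0, -1.452]
contact_force: [-0.7, 2.0, 3.8]
opening: 0.3
```

>>> apply_moves(
  series=[
    [[0, 0, 0.001], 0, 0],
    [[0, 0, 0.001], 0, 0],
    [[0, 0, 0.001], 0, 0],
    [[0, 0, 0], 0, 0],
    [[0, 0, 0], 0, 0],
  ],
)

```text
time: 6.45
eef_pos: [478.7, -336.2, 78.1]
tool_rot: [-3.141, -0.001, -1.452]
contact_force: [-1.9, 2.5, 13.1]
opening: 0.8
```

>>> apply_moves(
  series=[
    [[0, 0, 0.001], 0, 0],
    [[0, 0, 0.001], 0, 0],
    [[0, 0, 0], 0, 0],
    [[0, 0, 0], 0, 0],
  ],
)

```text
time: 6.78
eef_pos: [478.8, -336.2, 77.9]
tool_rot: [-3.14, -0.002, -1.452]
contact_force: [-4.3, 3.8, 21.2]
opening: 0.5
```

>>> apply_moves(
  series=[
    [[0, 0, -0.003], 0, 0],
    [[0, 0, -0.005], 0, 0],
    [[0, 0, -0.01], 0, 0],
    [[0, 0, -0.03], 0, 0],
    [[0, 0, -0.04], 0, 0],
    [[0, 0, -0.04], 0, 0],
    [[-0.03, 0.03, -0.01], 0, 0],
    [[0, 0.04, 0], 0, 0],
    [[0, 0.04, 0], 0, 0],
    [[0, 0.04, 0], 0, 0],
    [[0, 0, 0], 0, 0],
    [[0, 0, 0], 0, 0],
  ],
)

```text
time: 7.78
eef_pos: [325.9, -325.2, 212.0]
tool_rot: [-3.141, -0.0, -1.455]
contact_force: [0.6, -0.6, -0.8]
opening: 0.4
```

```bash
python3 - <<'E'
from h import *
T=eyes.capture("top");S=eyes.capture("scene");s=sense();print(s["eef_pos"],s["contact_force"],s["time"])
for n,p in(("S",(358,240)),("S",(316,232)),("S",(296,244)),("S",(161,325))): print(p,dark(S,p,9))
cv2.imwrite("pics/c8.png",np.vstack([S[180:420,110:450],T[120:320,150:490]])[:,:,::-1])
E
```

```text
[ 328.10084761 -325.4661      211.91542375] [-0.87318316 -0.40570664  0.24512799] 7.8833
(358, 240) (array([357.75324675, 241.20779221]), array([  3,   3,  14,  16, 154], dtype=int32))
(316, 232) (array([315.80405405, 233.16891892]), array([  2,   3,  14,  16, 148], dtype=int32))
(296, 244) (array([295.92771084, 244.60240964]), array([  2,   2,  14,  17, 166], dtype=int32))
(161, 325) (array([160.37398374, 324.04878049]), array([  2,   3,  14,  11, 123], dtype=int32))
```

View pics/c8.png

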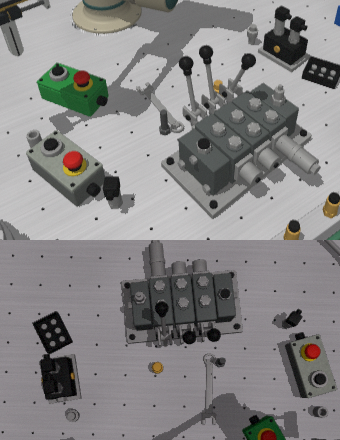

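The final view shows the float knob leaning away at (248,60), the other two levers upright, the start button back out, the e-stop out and the loose parts in place. The robot is clear, so I'm handing in.

```bash
python3 -c "
from workcell import env
print(env.close_job())"
```

```text
the job is handed in; nothing more can be done
None
```

The float lever is in its second detent and the start button has been pressed and released. The job was handed in at about 7.9 s with the arm clear.

- **Float lever:** I pushed the knob with shut fingertips and never gripped it. It snapped into float and stayed there after I backed off. The last picture has it at (357.8, 241.2), against (357.9, 239.7) predicted for 0.56 rad.
- **Start button:** It was pressed down to z = 77.9 mm, where full travel is 78, with the force rising to 21 N against a hard stop. After release it was back at its original pixel position.
- **Everything else:** The other two knobs are within half a pixel of where they started. The e-stop was not touched, and in the last picture the loose parts are where they were.
- **Disagreement:** The two cameras put the start button and the knobs 7–10 mm apart. The likely causes are my dark masks also taking in the button's side and the lever rods, plus calibration error. I aimed mostly by the top view, and a close-up before each contact agreed with it.

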